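Unstack the culture dishes onto their warming blocks

TASK

Take the stack of lidded culture dishes on the black mat apart from the top down, and set each dish lid up on the aluminium warming block engraved with its own outline (size and shape), centred on the outline to within a centimetre, the square four-well dish square with its engraved square. Set the dishes down rather than dropping them, let go of them all, and leave the tube rack and the steel canister standing where they are.

Things in the scene. Friction and masses are not known exactly. Their poses are not given: they have to be found in the camera images.
- dish35: Smallest round dish. Clear polystyrene, lid on (one rigid piece), 35 mm in diameter, 12 mm high, about 16 g. At the start on the very top of the stack, its underside 43 mm above the table. Origin: centre of the underside; z up through the lid. Its side can be gripped from 3 mm above its underside to its top.
- dish50: Middle round dish, flat. Clear polystyrene, lid on (one rigid piece), 50 mm in diameter, 10 mm high, about 20 g. At the start second from the top, its underside 33 mm above the table. Origin: centre of the underside; z up through the lid. Its side can be gripped from 3 mm above its underside to its top.
- dish60: Largest round dish. Clear polystyrene, lid on (one rigid piece), 60 mm in diameter, 15 mm high, about 28 g. At the start third from the top, its underside 18 mm above the table. Origin: centre of the underside; z up through the lid. Its side can be gripped from 3 mm above its underside to its top.
- four_well: Square four-well dish, only its corners showing under the 60 mm dish: 66 x 66 mm, 15 mm high, clear, lid on (one piece), about 36 g. At the start at the bottom of the stack, on a fixed round black mat 112 mm across, 3 mm thick. Origin: centre of the underside; z up, x and y square to its sides (a quarter turn looks the same). Its side can be gripped from 3 mm above its underside to its top.
- block35: Fixed solid aluminium warming block, 90 x 90 mm, flat top 20 mm above the table; a circle of 36 mm inside diameter is engraved in black (line 3 mm wide) in the middle of its top: the place of the 35 mm dish. Origin: centre of the underside, on the table; z up.
- block50: Fixed solid aluminium warming block, 90 x 90 mm, flat top 20 mm above the table; a circle of 51 mm inside diameter is engraved in black (line 3 mm wide) in the middle of its top: the place of the 50 mm dish. Origin: centre of the underside, on the table; z up.
- block60: Fixed solid aluminium warming block, 90 x 90 mm, flat top 20 mm above the table; a circle of 61 mm inside diameter is engraved in black (line 3 mm wide) in the middle of its top: the place of the 60 mm dish. Origin: centre of the underside, on the table; z up.
- block_fw: Fixed solid aluminium warming block, 90 x 90 mm, flat top 20 mm above the table; a square of 67 mm inside width, its sides parallel to the block's, is engraved in black (line 3 mm wide) in the middle of its top: the place of the four-well dish. Origin: centre of the underside, on the table; z up, x and y square to its sides; either way round, or a quarter turned, is right for the dish.
- tube_rack: Bystander, loose: small white rack 50 x 34 mm with two capped tubes, 72 mm high in all. Origin: centre of the underside, on the table. Leave it standing where it is.
- canister: Bystander, loose: steel cylinder 34 mm in diameter, 51 mm high with its knob, standing on a blue disc (90 mm across, 12 mm thick, fixed). Origin: centre of its underside. Leave it standing where it is.
Not all that is in view belongs to the job. Leave any green or yellow look-alike of the block35 alone.

How it is judged:
By the outcome, as a careful person would: the job done as asked, in the order asked, and still so for the second after the job is handed in, with the robot touching nothing.
It also fails if it takes over 109 s, if anything falls off the work surface, if the arm or the gripper's body presses on something with over 40 N, if the wrist force passes 120 N, or if a joint passes its speed limit or range.

ROBOT

A 6-joint arm with a two-finger parallel gripper is mounted at the origin on the work surface. World frame = base frame: x ahead of the robot, y to its left, z up, the work surface at z = 0. Lengths are in m, angles in rad, forces in N, time in s.
With the tool pointing down it reaches from about 0.225 to 0.875 m from the base axis. Payload 3.4 kg.
Tool frame: the origin (TCP) lies at the very end of the fingers, on their centre line; the grasp point (between the pads) lies 19 mm behind it; z points along the fingers, y is the line along which they close (so a half turn about z gives the same grasp; the last joint's range is limited). The gripper opens to 85 mm and grips with 20 to 120 N. Pads are 22 mm wide; open, the fingers measure 114 mm over their backs; the gripper's body (76 mm by 85 mm) begins 54 mm behind the grasp point. The pads swing forward as they close: fully open they stand 13 mm farther back than shut.
Start: joints at [1.188, 0.276, 1.505, -0, 1.361, -0.121], TCP at [0.149, 0.555, 0.231] pointing down, gripper open.
Joint ranges: [-2.89, 2.89], [-0.75, 2.08], [0.22, 2.7], [-1.18, 4.32], [0.11, 2.71], [-2.7, 2.7]. Speed limits (rad/s): [2.57, 2.57, 3.14, 3.14, 3.14, 3.14].

INTERFACE

Orientations are given as [roll, pitch, yaw] about the fixed x, y, z axes, in that order (R = Rz(yaw) Ry(pitch) Rx(roll)).
In Python, from workcell import arm gives the robot as it stands. Calls block until the motion is done:
- arm.movep(position, orientation): joint-space move of the TCP to a pose.
- arm.move_l(position, attitude=None, vel=0.15, stop_force=None): straight line of the TCP; attitude=None keeps the orientation; vel is the mean speed in m/s. With stop_force (N) it stops when the force on the tool has changed by that much, and returns True; else False.
- arm.move_j(angles): joint-space move.
- arm.gripper_open() and arm.grab(f_grip=None): open the fingers fully, or close them until they stop; f_grip is the grip in N (None keeps the last).
- arm.sleep(seconds).
- arm.solve_ik(position, orientation): joint angles nearest the present ones, or None.
- arm.get_obs(): the state.
- arm.snapshot(name): name is "scene" or "top" or "wrist"; returns a dict with "color" (400x640x3 uint8, red, green, blue), "fx", "fy", "cx", "cy" (pixels), "k1" (the pictures are not rectified: a ray, as slopes to the right and down, at radius r is drawn at 1 + k1 r^2 times it, then the intrinsics apply), "world_to_cam" (4x4, takes a point from world to camera coordinates); the wrist camera has in their place "hand_eye" (4x4, takes a point from camera to tool coordinates, whose origin is the TCP and whose axes are the flange's). Camera axes: x right, y down, z forward; pixel columns grow to the right and rows downward; lengths in m; the calibration is good to about 2 mm. A picture is of the moment at which its call begins: read the wrist's pose just before it. There is no depth.
A pose or a line that the arm cannot do raises arm.MotionError and nothing moves.
- arm.sign_off(): hands the job in; it is judged then, once.
The state is a dict: "t": time; "joint_positions": joint angles; "qvel": joint speeds; "joint_torque": joint torques, N m; "tcp_pos": TCP position; "orientation": TCP orientation; "force": force on the tool from outside, world axes, zero at the start; "moment": the same for the moment, N m; "width": finger opening in m; "gripper_force": force on a finger pad.
Only numpy, scipy, OpenCV 4.12 (cv2) and the standard library are available. Lean on these libraries where they do the work, as an engineer would, in place of code of your own. Each camera call takes 0.05 s, during which the arm holds its last target. There are 200 camera calls.

## Working session

There is one attempt and no reset: what is moved stays moved. The work goes in short steps, each a Python script; the robot and the scene stay as the last script left them, time stands still between calls to the robot, and variables do not carry over. Pictures are saved under pics/ and viewed, at most 14 in all, crops included, and the job is handed in when it is done.

```bash
mkdir -p pics; ls; cat > h.py <<'E'
import numpy as np, cv2
from workcell import arm
def snap(name,fn=None):
    o=arm.get_obs(); s=arm.snapshot(name)
    if fn: cv2.imwrite('pics/'+fn,s['color'][:,:,::-1])
    return o,s
E
python3 - <<'E'
from h import *
o,s=snap('top','top0.png'); print({k:v for k,v in s.items() if k!='color'})
np.savez('top0.npz',**s)
o,s=snap('scene','scene0.png'); print({k:v for k,v in s.items() if k!='color'})
np.savez('scene0.npz',**s)
o,s=snap('wrist'); print(o,s['hand_eye'],s['fx'],s['k1'])
E
```

```text
pics
{'fx': 499.85686458325915, 'fy': 499.85686458325915, 'cx': 319.05000729442287, 'cy': 202.39035515683898, 'k1': -0.0831239074563623, 'world_to_cam': array([[ 0.01307038, -0.99970358,  0.02054079,  0.05340244],
       [-0.98929733, -0.01591451, -0.14504315,  0.52712492],
       [ 0.14532705, -0.01842518, -0.98921209,  1.12173335],
       [ 0.        ,  0.        ,  0.        ,  1.        ]])}
{'fx': 395.85804613883744, 'fy': 395.85804613883744, 'cx': 318.5713017231745, 'cy': 198.79527310888662, 'k1': -0.03064262123772103, 'world_to_cam': array([[ 0.7313942 ,  0.68194016,  0.00448804, -0.42357974],
       [ 0.4984998 , -0.53013674, -0.68589575, -0.18556722],
       [-0.46536058,  0.50389746, -0.72768597,  1.12782476],
       [ 0.        ,  0.        ,  0.        ,  1.        ]])}
{'t': 0.1, 'joint_positions': array([ 1.18801029e+00,  2.76487747e-01,  1.50606352e+00,  4.35519985e-06,
        1.36072072e+00, -1.20992016e-01]), 'qvel': array([ 4.48557654e-05, -3.17893765e-03, -3.35352726e-03, -3.27712753e-05,
       -7.56436626e-04, -5.00747515e-04]), 'joint_torque': array([ 8.86330981e-04, -4.17703700e+01, -2.46406907e+01, -2.93741587e-04,
        5.75317594e-03,  9.66511607e-06]), 'tcp_pos': array([0.14862511, 0.5549312 , 0.23052862]), 'orientation': array([-3.13992612e+00, -2.06916651e-04,  2.87979754e+00]), 'force': array([ 0.3919386 , -0.45712551,  0.47159549]), 'moment': array([0.01984143, 0.02025257, 0.00082957]), 'gripper_force': 0.0, 'width': 0.08549478454330868} [[-4.68444328e-04 -9.60713064e-01 -2.77543129e-01  7.08255299e-02]
 [ 9.99999606e-01 -6.59352780e-04  5.94519082e-04  3.03200003e-07]
 [-7.54161082e-04 -2.77542741e-01  9.60712995e-01 -1.42016951e-01]
 [ 0.00000000e+00  0.00000000e+00  0.00000000e+00  1.00000000e+00]] 301.3273850150961 -0.013072204510863111
```

View pics/top0.png

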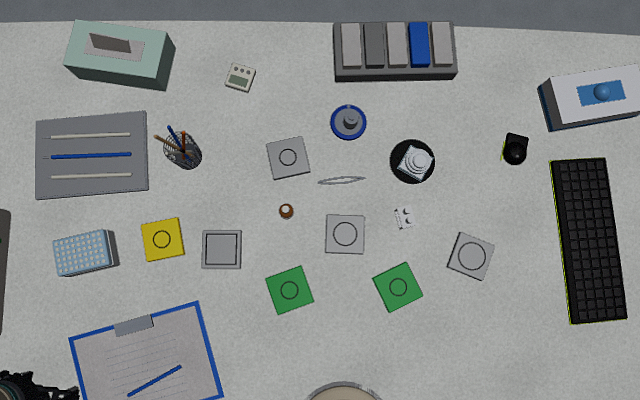

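View pics/scene0.png

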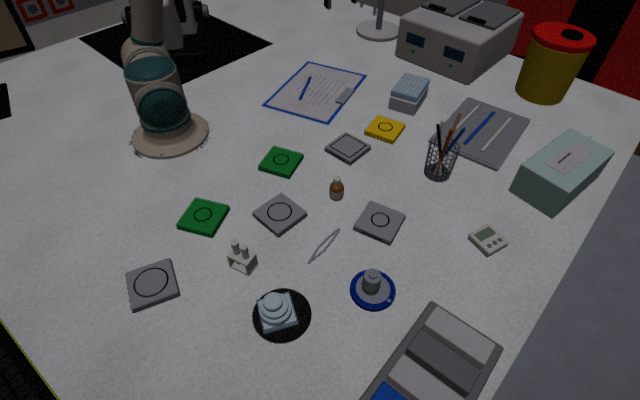

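The top view shows the stack at (413,161) on the black mat, the canister at (348,121) and the rack at (404,217). The grey engraved blocks are at (288,158), (345,233), (471,256) and, with the square, (221,249). The green (290,290) and (398,287) blocks and the yellow (162,240) one are decoys. Next I measure the outlines and check them in an enlarged crop.

```bash
cat >> h.py <<'E'
def cam(s):
    """T: world->cam for a fixed camera snapshot"""
    return np.asarray(s['world_to_cam'])
def wristT(o,s):
    from scipy.spatial.transform import Rotation as R
    T=np.eye(4);T[:3,:3]=R.from_euler('xyz',o['orientation']).as_matrix();T[:3,3]=o['tcp_pos']
    return np.linalg.inv(T@s['hand_eye'])
def proj(s,T,P):
    P=np.atleast_2d(P); c=P@T[:3,:3].T+T[:3,3]; a=c[:,:2]/c[:,2:]
    a=a*(1+s['k1']*(a**2).sum(1,keepdims=True))
    return a*s['fx']+[s['cx'],s['cy']]
def unproj(s,T,px,z):
    d=(np.atleast_2d(px)-[s['cx'],s['cy']])/s['fx']; a=d.copy()
    for _ in range(20): a=d/(1+s['k1']*(a**2).sum(1,keepdims=True))
    r=np.c_[a,np.ones(len(a))]@T[:3,:3]; c=-T[:3,:3].T@T[:3,3]
    return c+r*((z-c[2])/r[:,2])[:,None]
def ortho(s,T,cx,cy,z,half=.06,n=240):
    """rectified view of plane z about (cx,cy): column -> -y, row -> -x"""
    u=np.linspace(half,-half,n); X,Y=np.meshgrid(cx+u,cy+u,indexing='ij')
    p=proj(s,T,np.c_[X.ravel(),Y.ravel(),np.full(n*n,z)]).astype(np.float32).reshape(n,n,2)
    return cv2.remap(s['color'],p[...,0],p[...,1],cv2.INTER_CUBIC)
E
python3 - <<'E'
import numpy as np,cv2
from h import *
s=dict(np.load('top0.npz'));T=cam(s); t=[]
for n,px,z in [('b35?',(288,158),.02),('b50?',(345,233),.02),('b60?',(471,256),.02),('fw',(221.5,249.5),.02),('stack',(413,161),.02),('can',(348,121),.012),('rack',(404,217),0)]:
    p=unproj(s,T,px,z)[0]; print(n,p,np.hypot(*p[:2]))
    if n not in('can','rack'):
        im=ortho(s,T,p[0],p[1],z); t.append(im)
        if n!='stack':
            g=cv2.cvtColor(im,cv2.COLOR_RGB2GRAY); m=(g<85).astype(np.uint8); 
            k,l,st,c=cv2.connectedComponentsWithStats(m)
            for i in range(1,k):
                if st[i,4]>400: print('  dark',st[i],c[i],'mm w/h',st[i,2:4]*120/239)
t.append(t[0]*0)
cv2.imwrite('pics/comp.png',np.vstack([np.hstack(t[:3]),np.hstack(t[3:])])[:,:,::-1])
E
```

```text
b35? [0.63478259 0.13624812 0.02      ] 0.6492399293291926
  dark [  74   72   86   85 1594] [116.62233375 114.04516939] mm w/h [43.17991632 42.67782427]
  dark [  52  179  172   48 1273] [137.854674   202.85153181] mm w/h [86.35983264 24.10041841]
b50? [ 0.45754419 -0.00089967  0.02      ] 0.4575450785248914
  dark [ 66  66 109  73 840] [126.09047619  87.875     ] mm w/h [54.72803347 36.65271967]
  dark [ 61 108 109  71 833] [108.36254502 156.57503001] mm w/h [54.72803347 35.64853556]
b60? [ 0.40710603 -0.29873603  0.02      ] 0.5049539969622852
  dark [   0    6  167  228 2269] [ 56.52886734 133.83825474] mm w/h [ 83.84937238 114.47698745]
  dark [  55   52  134  132 2101] [123.95954307 120.79438363] mm w/h [67.28033473 66.27615063]
fw [0.41464251 0.28599289 0.02      ] 0.5037066017453472
  dark [201  28  10 176 798] [206.67293233 121.22055138] mm w/h [ 5.0209205  88.36820084]
  dark [  41   43  149  147 3479] [113.1491808 114.988215 ] mm w/h [74.81171548 73.80753138]
stack [ 0.63307083 -0.1637328   0.02      ] 0.6539014470845506
can [ 0.73188795 -0.00741096  0.012     ] 0.7319254706074768
rack [ 0.49969256 -0.14404528  0.        ] 0.520040089427136
```

View pics/comp.png

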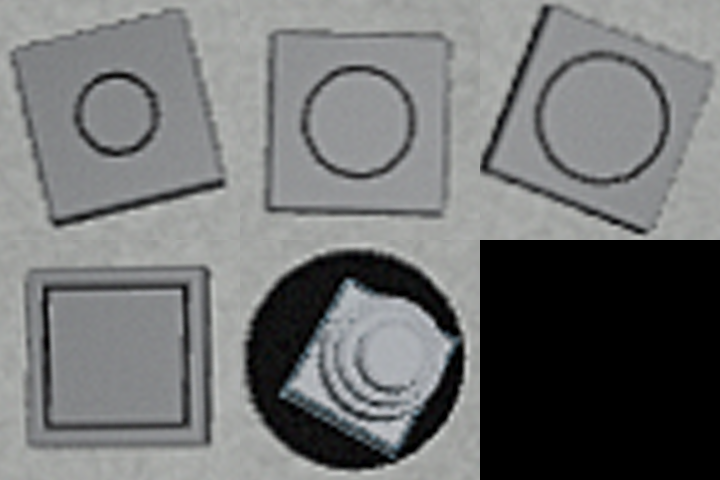

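The outer ring diameters come out at 43, 55 and 67 mm (36/51/61 inside plus the line), so the blocks are identified: 35 at (288,158), 50 at (345,233), 60 at (471,256) and the square at (221,249), all grey. The green and yellow ones stay untouched. The stack is off-centre, with the dishes leaning right of the square dish. I'll refine it with the wrist camera.

```bash
python3 - <<'E'
from h import *
from scipy.optimize import least_squares
arm.movep([.633,-.164,.19],[np.pi,0,np.radians(59.3)])
o,s=snap('wrist'); T=wristT(o,s); np.savez('w0.npz',T=T,**s); print(o['t'],o['tcp_pos'],o['force'])
a=s['color']; a=cv2.resize(a,None,fx=1.25,fy=1.25)
cv2.imwrite('pics/w0.png',a[:,:,::-1])
s=dict(np.load('top0.npz'));T=cam(s)
p=unproj(s,T,(221.5,249.5),.02)[0]
g=cv2.cvtColor(ortho(s,T,p[0],p[1],.02),cv2.COLOR_RGB2GRAY); k,l,st,c=cv2.connectedComponentsWithStats((g<85).astype(np.uint8))
print(cv2.minAreaRect(np.argwhere((g>85)*1)[:1].astype(np.float32)) and cv2.minAreaRect(np.array([q[::-1] for q in np.argwhere(l==[i for i in range(1,k) if st[i,4]>3000][0])],np.float32)))
E
```

```text
3.1917 [ 0.63317899 -0.16299557  0.19011972] [ 0.30338457  0.82179679 -0.31571879]
((115.43023681640625, 116.08226776123047), (145.46963500976562, 147.7412567138672), 89.37724304199219)
```

View pics/w0.png

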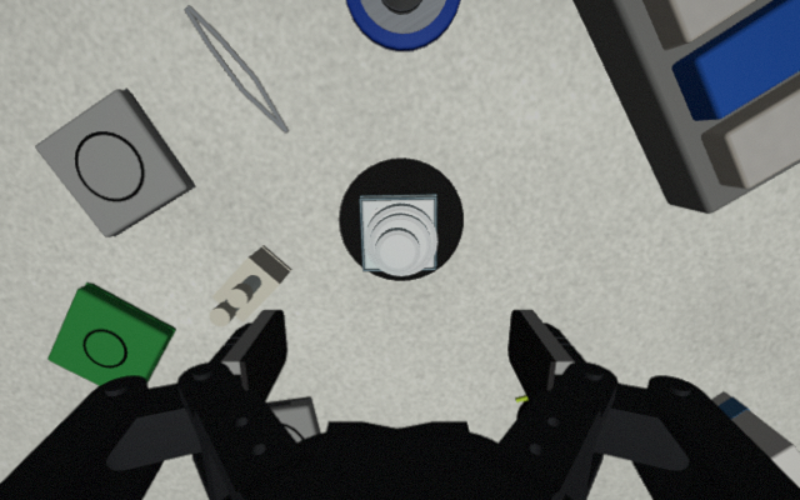

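The wrist view shows the stack with its sides aligned to the tool: the square spans (361–437, 196–271), with the 35 mm dish at about (399,249). Enlarging it with projected outlines from the first estimate.

```bash
cat >> h.py <<'E'
def overlay(s,T,objs,fn,box,k):
    u0,v0,u1,v1=box; a=cv2.resize(s['color'][v0:v1,u0:u1,::-1],None,fx=k,fy=k,interpolation=cv2.INTER_CUBIC)
    col=[(0,0,255),(0,200,0),(255,0,0),(255,0,255)]
    for i,(x,y,z,d,yaw) in enumerate(objs):
        if yaw is None:
            t=np.linspace(0,2*np.pi,60); P=np.c_[x+d/2*np.cos(t),y+d/2*np.sin(t),t*0+z]
        else:
            t=yaw+np.pi/4+np.arange(5)*np.pi/2; P=np.c_[x+d/2**.5*np.cos(t),y+d/2**.5*np.sin(t),t*0+z]
        p=(proj(s,T,P)-[u0,v0]+.5)*k
        cv2.polylines(a,[p.astype(np.int32)],True,col[i],1)
    cv2.imwrite('pics/'+fn,a)
E
python3 - <<'E'
from h import *
s=dict(np.load('w0.npz'));T=s['T']
c35=unproj(s,T,np.array([399,249])/1.25,.055)[0]
fw=unproj(s,T,np.array([[361,196],[437,196],[437,269],[364,271]])/1.25,.018); print(c35,fw,np.linalg.norm(fw-np.roll(fw,1,0),axis=1))
f=fw.mean(0); print(f)
st=dict(np.load('top0.npz'))
O=[(*c35[:2],.055,.035,None),(*c35[:2],.043,.05,None),(*c35[:2],.033,.06,None),(*f[:2],.018,.066,np.radians(59.3))]
overlay(s,T,O,'ov.png',(270,120,370,230),5)
overlay(st,cam(st),O,'ov2.png',(385,130,445,190),5)
E
python3 -c "
import cv2,numpy as np
a=cv2.imread('pics/ov.png');b=cv2.imread('pics/ov2.png');c=np.zeros((550,800,3),np.uint8);c[:,:500]=a;c[:300,500:]=b;cv2.imwrite('pics/ov3.png',c)"
```

```text
[ 0.6288884  -0.17218988  0.055     ] [[ 0.61974087 -0.12567033  0.018     ]
 [ 0.67432583 -0.1580247   0.018     ]
 [ 0.6430856  -0.21440986  0.018     ]
 [ 0.58671289 -0.18316117  0.018     ]] [0.06630267 0.06345332 0.06446114 0.06445434]
[ 0.6309663  -0.17031652  0.018     ]
```

View pics/ov3.png

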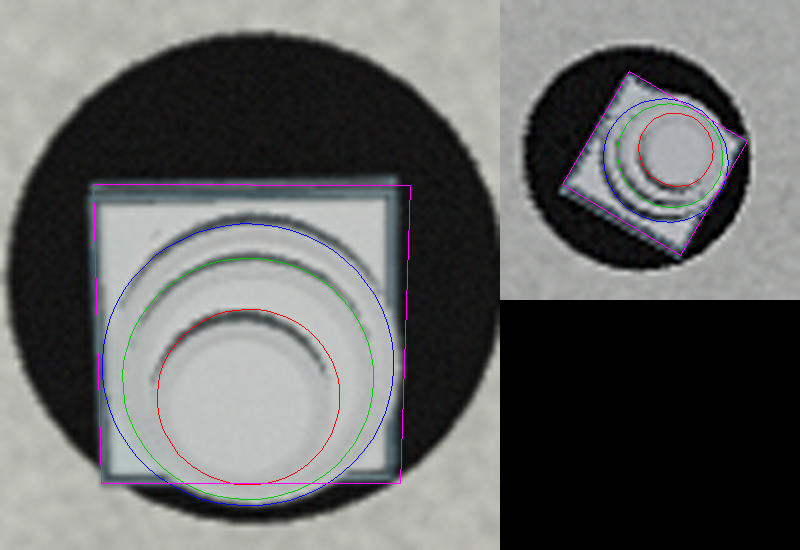

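The outlines fit to within about 1–2 mm in both cameras. Now the top dish.

```bash
cat >> h.py <<'E'
B={'35':(.6376,.1377),'50':(.4561,-.0001),'60':(.4081,-.2997),'fw':(.4163,.2881)}
PI=np.pi
def say(m):
    o=arm.get_obs(); print(m,round(o['t'],1),'w',round(o['width'],4),'tcp',o['tcp_pos'].round(4),'F',o['force'].round(1),'yaw',round(o['orientation'][2],3)); return o
def pick(x,y,zu,yaw,h=.003,f=25):
    arm.movep([x,y,.12],[PI,0,yaw])
    print('hit',arm.move_l([x,y,zu+h],vel=.08,stop_force=6)); say('down')
    arm.grab(f); say('grip')
    arm.move_l([x,y,zu+h+.015],vel=.04); arm.move_l([x,y,.15],vel=.2); say('up')
def place(b,yaw,h=.003,off=(0,0)):
    x,y=np.array(B[b])-off
    arm.movep([x,y,.15],[PI,0,yaw])
    arm.move_l([x,y,.02+h+.012],vel=.15)
    print('touch',arm.move_l([x,y,.02+h-.002],vel=.02,stop_force=3)); say('placed')
    arm.gripper_open(); arm.move_l([x,y,.15],vel=.2); say('released')
E
python3 - <<'E'
from h import *
pick(.6287,-.1722,.043,np.radians(59.3))
o,s=snap('wrist','w1.png'); np.savez('w1.npz',T=wristT(o,s),**s)
E
```

```text
hit False
down 4.7 w 0.0854 tcp [ 0.6292 -0.1724  0.0465] F [0.1 0.1 1.3] yaw 1.035
grip 5.2 w 0.0334 tcp [ 0.6289 -0.1723  0.0465] F [0.2 0.4 2.8] yaw 1.035
up 6.3 w 0.0335 tcp [ 0.628  -0.1719  0.1491] F [-0.9 -0.3 -0.4] yaw 1.035
```

View pics/w1.png

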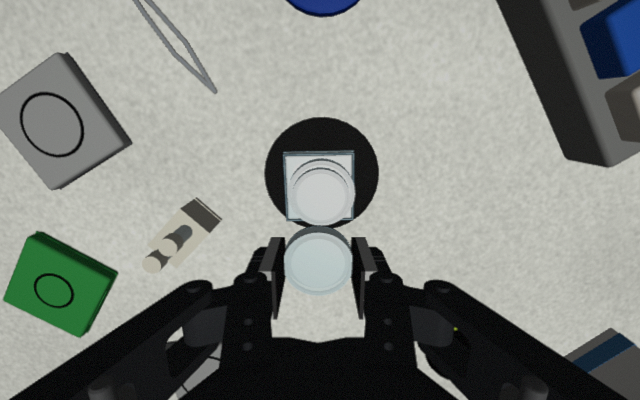

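Dish 35 is held at (318,260), and the stack beneath is undisturbed at (320,190). Placing it, then taking an image of the rest.

```bash
python3 - <<'E'
from h import *
s=dict(np.load('w1.npz'));T=s['T']
off=unproj(s,T,(318,260),.158)[0][:2]-arm.get_obs()['tcp_pos'][:2]; print('off',off)
place('35',np.radians(59.3)+.465)
arm.movep([.629,-.172,.17],[PI,0,np.radians(59.3)])
o,s=snap('wrist'); np.savez('w2.npz',T=wristT(o,s),**s); T=wristT(o,s)
O=[(.6289,-.1722,.043,.05,None),(.6289,-.1722,.033,.06,None),(.63,-.17,.018,.066,np.radians(59.3))]
overlay(s,T,O,'a.png',(270,130,370,240),5)
o,st=snap('top'); np.savez('top1.npz',**st)
overlay(st,cam(st),O+[(*B['35'],.032,.035,None)],'b.png',(385,130,445,190),5)
overlay(st,cam(st),[(*B['35'],.032,.035,None)],'c.png',(258,132,318,182),5)
a=cv2.imread('pics/a.png');c=np.zeros((550,800,3),np.uint8);c[:,:500]=a;c[:300,500:]=cv2.imread('pics/b.png');c[300:550,500:]=cv2.imread('pics/c.png');cv2.imwrite('pics/ov4.png',c)
E
```

```text
off [0.00060945 0.00054702]
touch True
placed 9.1 w 0.0337 tcp [0.6375 0.1378 0.0235] F [0.  0.1 3.5] yaw 1.5
released 10.4 w 0.0857 tcp [0.6367 0.1376 0.149 ] F [ 0.2  0.7 -1. ] yaw 1.5
```

View pics/ov4.png

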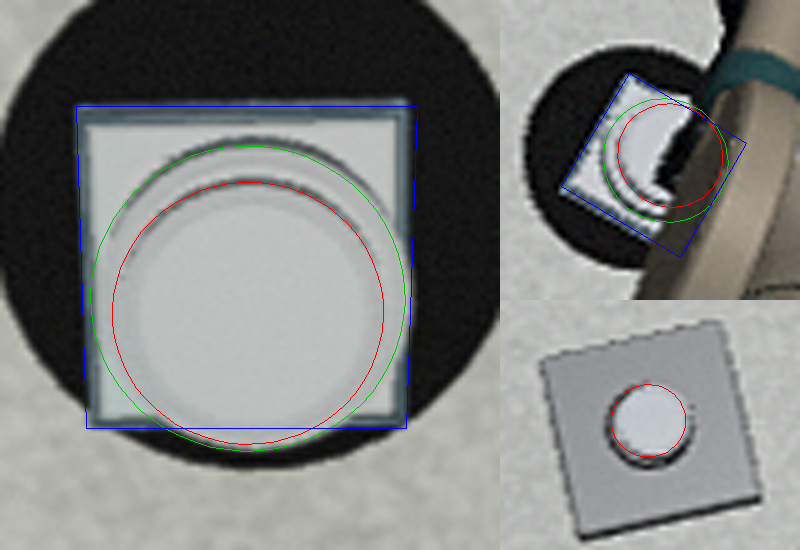

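Dish 35 is centred on its circle, and the remaining outlines fit (50 mm: red, 60 mm: green, square: blue). Moving 50, then 60.

```bash
python3 - <<'E'
from h import *
y=np.radians(59.3)
pick(.6289,-.1722,.033,y)
w=arm.get_obs()['width']; assert .045<w<.055,w
o,s=snap('wrist'); T=wristT(o,s); p=o['tcp_pos']
overlay(s,T,[(*p[:2],p[2]+.007,.05,None)],'a.png',(240,150,400,310),2.5)
place('50',y+.25)
arm.movep([.629,-.172,.17],[PI,0,y])
o,s=snap('wrist'); T=wristT(o,s)
overlay(s,T,[(.6289,-.1722,.033,.06,None),(.63,-.17,.018,.066,y)],'b.png',(270,130,370,230),4)
o,st=snap('top'); overlay(st,cam(st),[(*B['50'],.03,.05,None),],'c.png',(315,203,375,263),4)
c=np.zeros((640,800,3),np.uint8);c[:400,:400]=cv2.imread('pics/a.png');c[:400,400:]=cv2.imread('pics/b.png');c[400:,:240]=cv2.imread('pics/c.png');cv2.imwrite('pics/ov5.png',c[:600])
E
```

```text
hit False
down 13.2 w 0.0855 tcp [ 0.6294 -0.1724  0.0366] F [-0.2 -0.7 -0.2] yaw 1.035
grip 13.7 w 0.0477 tcp [ 0.6291 -0.1723  0.0368] F [-0.7  0.2  4.9] yaw 1.035
up 14.8 w 0.048 tcp [ 0.6281 -0.1719  0.149 ] F [-0.7  0.4 -0.6] yaw 1.035
touch True
placed 17.3 w 0.0478 tcp [ 4.561e-01 -1.000e-04  2.380e-02] F [-0.7  0.1  4.3] yaw 1.285
released 18.6 w 0.0854 tcp [0.4552 0.     0.1492] F [ 0.2 -0.9  0.1] yaw 1.285
```

View pics/ov5.png

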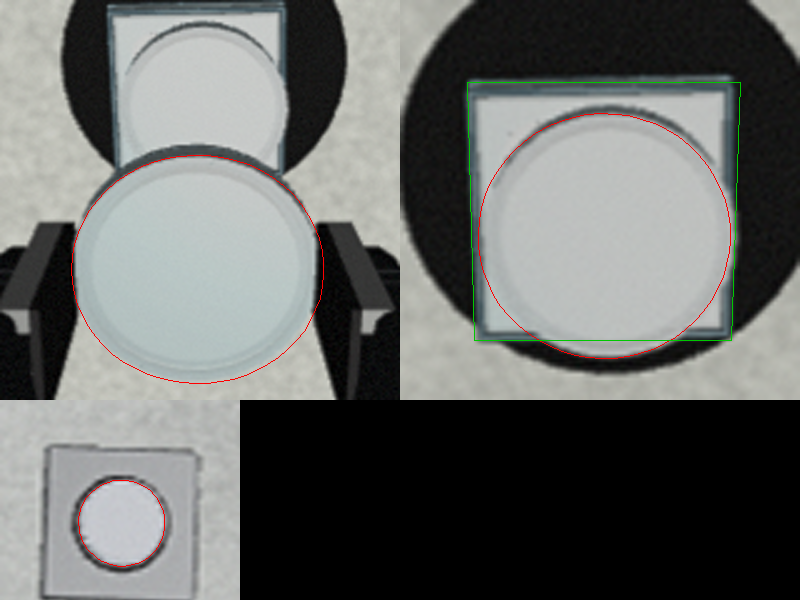

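Dish 50 is centred, and dish 60 is still in place on the square. Continuing with 60, gripped a little higher.

```bash
python3 - <<'E'
from h import *
y=np.radians(59.3)
pick(.6289,-.1722,.018,y,h=.0045)
w=arm.get_obs()['width']; assert .055<w<.065,w
place('60',y-.38,h=.0045)
arm.movep([.63,-.171,.17],[PI,0,y])
o,s=snap('wrist'); T=wristT(o,s); np.savez('w3.npz',T=T,**s)
overlay(s,T,[(.63,-.17,.018,.066,y)],'b.png',(270,130,370,230),4)
o,st=snap('top'); overlay(st,cam(st),[(*B['60'],.035,.06,None),],'c.png',(435,220,505,290),4)
overlay(st,cam(st),[(.63,-.17,.018,.066,y)],'d.png',(385,130,445,190),4)
c=np.zeros((520,680,3),np.uint8);c[:400,:400]=cv2.imread('pics/b.png');c[:280,400:]=cv2.imread('pics/c.png');c[280:,400:640]=cv2.imread('pics/d.png');cv2.imwrite('pics/ov6.png',c)
E
```

```text
hit False
down 21.3 w 0.085 tcp [ 0.6294 -0.1724  0.0232] F [ 0.1 -0.9  0.3] yaw 1.035
grip 21.7 w 0.0583 tcp [ 0.6292 -0.1723  0.0234] F [-0.3  0.2  5.7] yaw 1.035
up 22.9 w 0.0583 tcp [ 0.628  -0.1719  0.1489] F [ 0.1 -0.4 -0.9] yaw 1.035
touch True
placed 25.4 w 0.0582 tcp [ 0.4081 -0.2998  0.0254] F [-1.2  0.2  4. ] yaw 0.655
released 26.6 w 0.0854 tcp [ 0.4075 -0.2991  0.1492] F [-0.8  0.4  0.2] yaw 0.655
```

View pics/ov6.png

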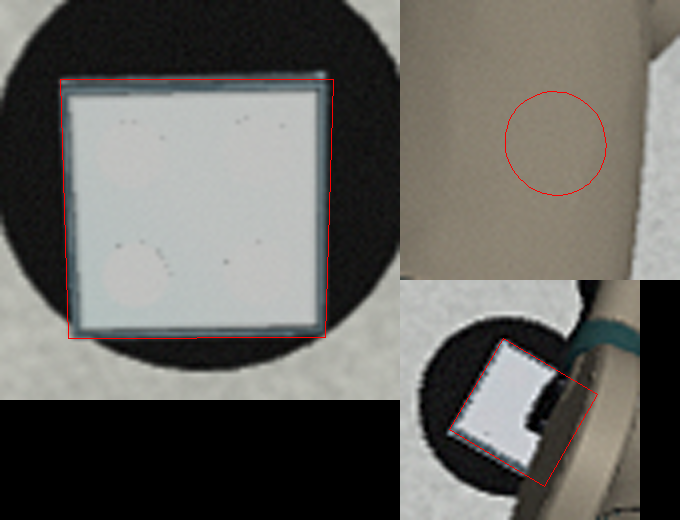

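The square dish is alone on the mat, with corners in the crop at about (62,80), (326,74), (325,335) and (71,338), so it's turned by about a degree. I'll fit the corners and move it.

```bash
python3 - <<'E'
from h import *
s=dict(np.load('w3.npz'));T=s['T']
c=unproj(s,T,np.array([[62,80],[326,74],[325,335],[71,338]])/4+[270,130]-.5,.018)
d=c-np.roll(c,1,0); print(np.linalg.norm(d,axis=1)); f=c.mean(0)
a=np.degrees(np.arctan2(d[:,1],d[:,0]))%90; print(a,f)
y=np.radians(np.median(a)); 
assert abs(np.degrees(y)-59.3)<4
pick(f[0],f[1],.003,y,h=.0045)
w=arm.get_obs()['width']; assert .06<w<.07,w
o,s=snap('wrist'); T=wristT(o,s); p=o['tcp_pos']
overlay(s,T,[(*p[:2],p[2]+.0105,.066,o['orientation'][2])],'a.png',(210,110,430,310),2)
o,st=snap('top')
overlay(st,cam(st),[(*B['60'],.035,.06,None),],'c.png',(435,220,505,290),4)
c=np.zeros((400,720,3),np.uint8);c[:,:440]=cv2.imread('pics/a.png');c[:280,440:]=cv2.imread('pics/c.png');cv2.imwrite('pics/ov7.png',c)
E
```

```text
[0.06593725 0.0638161  0.06655969 0.06524454]
[59.52466513 60.54106667 60.7612114  59.98576382] [ 0.63002913 -0.16938699  0.018     ]
hit False
down 29.6 w 0.0851 tcp [ 0.6305 -0.1696  0.0081] F [-0.1  0.2  0. ] yaw 1.052
grip 29.9 w 0.0648 tcp [ 0.6304 -0.1695  0.0083] F [-1.  -0.1  5.5] yaw 1.052
up 31.2 w 0.0645 tcp [ 0.6291 -0.169   0.1487] F [-0.5 -0.  -1.7] yaw 1.052
```

View pics/ov7.png

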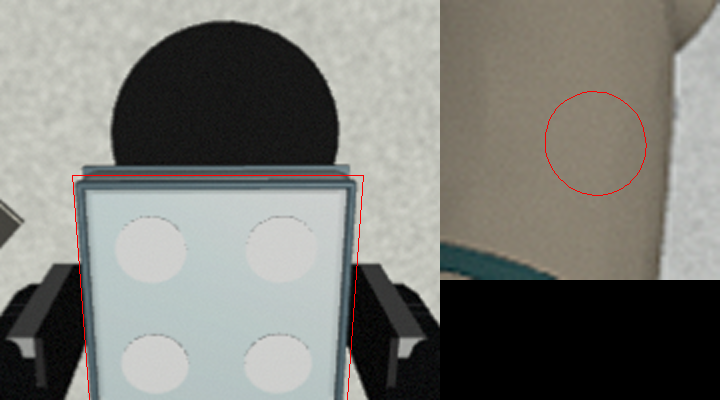

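The square dish is held straight in the fingers (edges at 75–355). Placing it with the gripper square to the engraving, then moving the arm aside to check.

```bash
python3 - <<'E'
from h import *
place('fw',np.radians(90.6),h=.0045)
arm.movep([.25,.45,.25],[PI,0,np.radians(150)])
say('parked')
o,st=snap('top'); T=cam(st)
t=[]
for b,d,z in [('35',.035,.032),('50',.05,.03),('60',.06,.035),('fw',.066,.035)]:
    u,v=proj(st,T,[*B[b],.02])[0].astype(int)
    overlay(st,T,[(*B[b],z,d,np.radians(.6) if b=='fw' else None)],'q.png',(u-32,v-32,u+33,v+33),4); t.append(cv2.imread('pics/q.png'))
f=cv2.resize(st['color'][90:300,190:510,::-1],(520,341)); f=f[:520]
c=np.zeros((520,520,3),np.uint8); c[:]=np.vstack([np.hstack(t[:2]),np.hstack(t[2:])]); 
cv2.imwrite('pics/fin.png',c); cv2.imwrite('pics/fin2.png',f)
E
```

```text
touch True
placed 34.6 w 0.0648 tcp [0.4162 0.2881 0.0253] F [-1.   0.3  3.9] yaw 1.581
released 35.7 w 0.0857 tcp [0.4155 0.2877 0.1492] F [-0.1 -0.2 -1. ] yaw 1.581
parked 36.7 w 0.0854 tcp [0.2503 0.4492 0.2487] F [ 0.1 -0.9  0.2] yaw 2.617
```

View pics/fin.png

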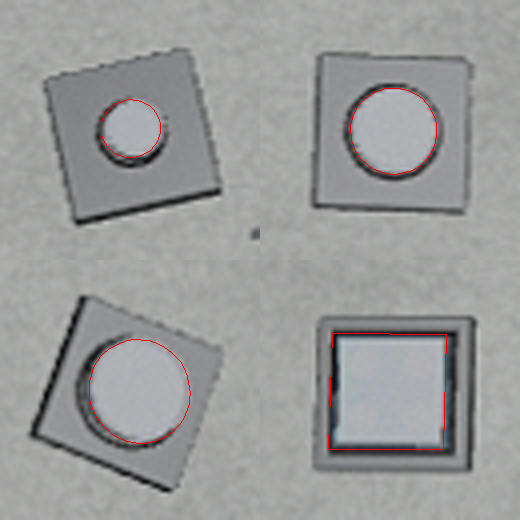

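View pics/fin2.png

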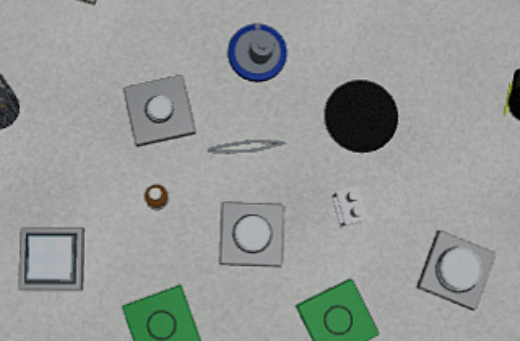

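All four dishes sit on their outlines, within about 1–2 mm by eye, and the square dish is aligned. The rack and canister haven't moved.

```bash
python3 -c "
from workcell import arm
print(arm.sign_off())"
```

```text
the job is handed in; nothing more can be done
None
```

The stack is apart, taken from the top down, and each dish stands lid up on its own block, within about 2 mm of its outline in the last top view and the square dish aligned; the rack and canister were left standing, and the job was handed in at about 37 s.

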